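# Pack a drive kit tightly into its transit tray

### The job

Pack the motor, the bearing block and the gear into the open tray in one row, each standing upright on the tray floor with the bearing block in the middle, setting them down gently rather than dropping or toppling them. Then slide the tray's movable end plate up against the row so that nothing has room to shift, let go, and leave the other things on the bench alone.

Things in the scene. Friction and masses are not known exactly. Their poses are not given: they have to be found in the camera images.
- tray: Grey plastic open tray, fixed to the bench. Inside 70 mm wide (its x) and 200 mm long (its y); floor 4 mm thick; the four walls are 6 mm thick and their tops stand 22 mm above the bench. Origin: centre of its underside, on the bench; z up. An aluminium end plate (the follower) stands across it near the +y end.
- tray_end (a point): Point on the tray floor (4 mm above the bench) at the foot of the fixed -y end wall's inner face, midway across. Axes as the tray; the row of parts runs from here along +y to the follower. When packed tight the three parts take up 151 mm.
- follower (a joint): Slide of the follower, the tray's movable end plate, m. At 0 its face is 185 mm from tray_end; the value grows (to 0.06) as it slides to the tray's -y, towards tray_end. About 2 N of friction; stays where left. Plate 66 mm wide, 8 mm thick, top 44.5 mm above the bench.
- follower_grip (a point): Middle of the tab that stands up from the middle of the follower plate: 30 mm wide (tray x), 8 mm thick (tray y, flush with the plate's faces), top 86 mm above the bench; this point is 78 mm above the bench. Moves with the follower; axes as the tray.
- motor: Square stepper motor, black with bare metal end caps, 57 x 57 mm and 51 mm tall, standing with its 8 mm shaft pointing up (20 mm more, tip at 71 mm). 0.5 to 0.72 kg. Origin: centre of its underside; z up along the shaft, x and y square to its sides.
- bearing_block: Bare aluminium bearing block, 62 mm (its x) by 30 mm (its y) by 52 mm tall (its z), with a bearing facing its y sides. 0.2 to 0.3 kg. Origin: centre of its underside. Its 62 mm side must lie across the tray for the row to fit.
- gear: Steel gear lying flat, 64 mm across the teeth and 21 mm thick, with a plain round hub on top 30 mm in diameter reaching to 54 mm above its underside. 0.36 to 0.54 kg. Origin: centre of its underside; z up along the hub.
- screwdriver: Bystander: screwdriver with a blue handle lying beyond the work. Leave alone. Origin near its middle, x along the shaft.
- pinion: Bystander: small steel cylinder-shaped pinion, 24 mm in diameter, 22 mm tall, standing near the robot. Leave alone. Origin: centre of its underside.
- dial_gauge: Bystander: round black dial gauge, 54 mm in diameter, 20 mm thick, lying face up with its 10 mm stem pointing along its x to 81 mm. Leave alone. Origin: centre of the dial's underside.
Not all that is in view belongs to the job. Leave any green or red look-alike of the bearing_block alone.

How it is judged:
At the end, for the whole second after the job is handed in: Motor, block and gear stand upright (0.1 rad) and at rest on the tray floor (within 4 mm) in one row between end wall and follower, block in the middle, the others in either order, and the follower leaves less than 4 mm of play in all (joint 0.030 to 0.038 m) (z of each of motor, bearing_block, gear in the frame of tray_end below 0.004 m and angle between each of motor, bearing_block, gear's own z axis and vertical below 0.1 rad and x of motor in the frame of tray_end between -0.012 and 0.012 m and x of bearing_block in the frame of tray_end between -0.012 and 0.012 m and x of gear in the frame of tray_end between -0.012 and 0.012 m and y of motor in the frame of tray_end between 0.024 and 0.13 m and y of gear in the frame of tray_end between 0.028 and 0.126 m and y of bearing_block in the frame of tray_end between 0.066 and 0.09 m and value of joint follower between 0.03 and 0.038 m and linear speed of each of motor, bearing_block, gear below 0.02 m/s); the robot touches nothing.
It fails at once if the motor, block or gear was toppled (tilted over 0.7 rad) (angle between any of motor, bearing_block, gear's own z axis and vertical above 0.7 rad).
It fails at once if a part was dropped (let go with its underside more than 30 mm above the bench) ((height (world z) of motor above 0.03 m and contact force between the fingers and motor below 0.05 N) or (height (world z) of bearing_block above 0.03 m and contact force between the fingers and bearing_block below 0.05 N) or (height (world z) of gear above 0.03 m and contact force between the fingers and gear below 0.05 N)).
It fails at once if a bystander was moved by more than 30 mm (distance of any of screwdriver, pinion, dial_gauge from where it was at the start of the episode above 0.03 m).
It also fails if it takes over 72 s, if anything falls off the work surface, if the arm or the gripper's body presses on something with over 40 N, if the wrist force passes 120 N, or if a joint passes its speed limit or range.

### The arm

A 6-joint arm with a two-finger parallel gripper is mounted at the origin on the work surface. World frame = base frame: x ahead of the robot, y to its left, z up, the work surface at z = 0. Lengths are in m, angles in rad, forces in N, time in s.
With the tool pointing down it reaches from about 0.375 to 0.975 m from the base axis. Payload 3.8 kg.
Tool frame: the origin (TCP) lies midway between the tips of the shut fingers; the grasp point (between the pads) lies 19 mm behind it; z points along the fingers, y is the line along which they close (so a half turn about z gives the same grasp; the last joint's range is limited). The gripper opens to 85 mm and grips with 20 to 120 N. Pads are 22 mm wide; open, the fingers measure 114 mm over their backs; the gripper's body (76 mm by 85 mm) begins 54 mm behind the grasp point. The pads swing forward as they close: fully open they stand 13 mm farther back than shut.
Start: joints at [1.298, 0.264, 1.604, -0, 1.274, -0.037], TCP at [0.158, 0.656, 0.231] pointing down, gripper open.
Joint ranges: [-2.63, 2.63], [-0.94, 2.18], [0.31, 2.57], [-1.31, 4.45], [0, 2.66], [-2.55, 2.55]. Speed limits (rad/s): [2.57, 2.57, 3.14, 3.14, 3.14, 3.14].

### API

Orientations are given as a rotation vector (axis times angle).
In Python, from workcell import * gives the robot as it stands. The module is installed in compiled form; this text tells all that it offers.
- The arm moves only by the tool apply_moves, never from a script. Its arguments are lists of equal length, an entry for each row: "fingers": the opening, from 0 (shut) to 1 (fully open); "travel": the shift along the tool's x, y, z normalised to -1 to 1, where 1 is 0.05 m, a list of three; "rotation": the turn, a rotation vector about the tool's x, y, z normalised to -1 to 1, where 1 is 6 degrees, a list of three. In form: {"fingers": [fingers, ...], "travel": [[dx, dy, dz], ...], "rotation": [[ax, ay, az], ...]}. A call has 1 to 12 rows; each row shifts and turns the commanded pose from where the row before left it, along the tool's axes as they then stand; what a row does not reach is not made up. A row lasts 1/10 s, in which the tool goes at most 50 mm and 8.59 degrees, less where a joint would pass 70% of its speed; a pose out of reach is approached as far as the arm can. A call with a number of a shift or a turn outside -1 to 1 is refused whole. A call with a gripper value outside its range is refused whole. The fingers move at their own pace and stop on an object; "newtons" is the grip in N (left out, the last holds). Time passes only in rows, so rows that do not move let the fingers close. It gives the time, the measured TCP pose, the force, the opening and the grip force at its end, in the units of the state.
- read_state(): the state, without advancing time (a new reading comes with each control period).
- read_camera(name): name is "scene" or "top"; returns a dict with "image" (420x560x3 uint8, red, green, blue), "fx", "fy", "cx", "cy" (pixels), "k1" (the pictures are not rectified: a ray, as slopes to the right and down, at radius r is drawn at 1 + k1 r^2 times it, then the intrinsics apply), "extrinsics" (4x4, takes a point from world to camera coordinates). Camera axes: x right, y down, z forward; pixel columns grow to the right and rows downward; lengths in m; the calibration is good to about 2 mm. A picture is of the moment at which its call begins. There is no depth.
- finish_job(): hands the job in; it is judged then, once.
Trained networks look in the newest picture that a camera, given by its name, has taken for a name from the list of things; names that differ only in an ending like _2 or _b are one class to them, and where a whole thing is asked for, a point or a joint stands for the part that bears it (a point fixed in the world has none). Each returns a list of dicts, best first, with "p" (0 to 1); they miss things now and then, are a little off and sometimes report something else, mostly with a low value. They report only what shows in the picture. A call takes as long as a camera call. They do not tell look-alikes from the thing itself.
- regions_of(camera, name): "mask" (420x560 bool, what is visible of it) and "bbox" ([left, top, width, height] in pixels, round what is visible of it).
- tip_of(camera, name): "location" ([column, row] in pixels: a listed point, or the origin of a listed thing).
The state is a dict: "time": time; "q": joint angles; "joint_vel": joint speeds; "joint_torque": joint torques, N m; "tool_pos": TCP position; "tcp_rot": TCP orientation; "wrist_force": force on the tool from outside, world axes, zero at the start; "torque": the same for the moment, N m; "width": opening from 0.0 (shut) to 1.0 (fully open); "grip_force": force on a finger pad.
Only numpy, scipy, OpenCV 4.12 (cv2) and the standard library are available. Lean on these libraries where they do the work, as an engineer would, in place of code of your own. Each camera call takes 0.05 s, during which the arm holds its last target. There are 200 camera calls.

## Working session

There is one attempt and no reset: what is moved stays moved. The work goes in short steps, Python scripts to look and compute and a tool call to move; the robot and the scene stay as the last step left them, time stands still between calls to the robot, and variables do not carry over. Pictures are saved under pics/ and viewed, at most 10 in all, crops included, and the job is handed in when it is done.

Besides the shell and the picture viewer there is one more tool, called after "Emit:" as a command line: name --argument value ..., lists and objects as JSON in quotes. apply_moves: Moves the arm, as the interface text tells. Scaled input: -1 to 1 covers 0.05 m each way for a shift and 6 degrees each way for a turn. Its arguments: {"type":"object","properties":{"fingers":{"type":"array","items":{"type":"number"}},"travel":{"type":"array","items":{"type":"array","items":{"type":"number"}}},"rotation":{"type":"array","items":{"type":"array","items":{"type":"number"}}},"newtons":{"type":"number"}},"required":["fingers","travel","rotation"]}

```bash
mkdir -p pics; cat > h.py <<'E'
from workcell import *
import numpy as np, cv2
def K(c): return np.array([[c["fx"],0,c["cx"]],[0,c["fy"],c["cy"]],[0,0,1.]]), np.array([c["k1"],0,0,0,0.])
def proj(c,P):
    k,d=K(c);E=np.array(c["extrinsics"]);p=np.atleast_2d(P)@E[:3,:3].T+E[:3,3]
    s=p[:,:2]/p[:,2:]; r=(s**2).sum(1,keepdims=True); s=s*(1+c["k1"]*r)
    return s*[c["fx"],c["fy"]]+[c["cx"],c["cy"]]
def back(c,uv,z):
    k,d=K(c);E=np.array(c["extrinsics"])
    u=cv2.undistortPoints(np.array(uv,float).reshape(-1,1,2),k,d).reshape(-1,2)
    r=np.c_[u,np.ones(len(u))]@E[:3,:3];o=-E[:3,:3].T@E[:3,3]
    return o+r*((z-o[2])/r[:,2])[:,None]
E
python3 - <<'E'
from h import *
np.set_printoptions(precision=4,suppress=True)
for n in ("top","scene"):
    c=read_camera(n);cv2.imwrite(f"pics/{n}0.png",c["image"][:,:,::-1])
    E=np.array(c["extrinsics"]);print(n,c["fx"],c["k1"],"cam",-E[:3,:3].T@E[:3,3])
    for t,z in dict(tray=0,tray_end=.004,follower_grip=.078,motor=0,bearing_block=0,gear=0,screwdriver=0.01,pinion=0,dial_gauge=0).items():
        for r in tip_of(n,t)[:3]: print(t,round(r["p"],2),np.round(r["location"]),back(c,r["location"],z)[0][:2])
s=read_state();print(s)
E
```

```text
top 479.9141234390595 -0.0046975963412546 cam [ 0.4405 -0.0481  1.2701]
tray 0.63 [184. 218.] [0.5656 0.2052]
tray_end 0.89 [221. 216.] [0.5697 0.1052]
follower_grip 0.66 [144. 225.] [0.5382 0.2878]
motor 0.96 [288. 258.] [ 0.4619 -0.0714]
motor 0.38 [146. 226.] [0.5422 0.3057]
bearing_block 0.96 [400. 284.] [ 0.3943 -0.3649]
bearing_block 0.78 [382. 242.] [ 0.5054 -0.3192]
screwdriver 0.72 [252. 137.] [0.7839 0.0275]
pinion 0.63 [230. 280.] [0.4035 0.0789]
scene 385.3785195129351 0.0030043030708490934 cam [ 1.0905 -0.0243  0.7103]
tray 0.76 [391. 227.] [0.5596 0.206 ]
tray_end 0.96 [348. 233.] [0.5811 0.1064]
follower_grip 0.65 [436. 200.] [0.5428 0.2883]
motor 0.89 [271. 195.] [ 0.4727 -0.0735]
bearing_block 0.97 [169. 201.] [ 0.5006 -0.3184]
bearing_block 0.59 [132. 198.] [ 0.4936 -0.4105]
bearing_block 0.57 [160. 170.] [ 0.3963 -0.3642]
gear 0.96 [227. 238.] [ 0.6034 -0.1645]
screwdriver 0.83 [317. 322.] [0.7962 0.0312]
pinion 0.65 [329. 179.] [0.4114 0.072 ]
dial_gauge 0.26 [315. 323.] [0.7931 0.0293]
{'time': 1.0, 'q': array([ 1.2981,  0.2639,  1.604 , -0.    ,  1.2737, -0.0369]), 'joint_vel': array([ 0.0003,  0.0007,  0.0009, -0.0016,  0.0014,  0.0031]), 'joint_torque': array([ -0.0004, -51.5074, -36.7742,   0.0001,   0.0007,   0.    ]), 'tool_pos': array([0.1577, 0.6563, 0.2313]), 'tcp_rot': array([0.3695, 3.1198, 0.0001]), 'wrist_force': array([0.0923, 0.4989, 0.2705]), 'torque': array([-0.036 , -0.0011,  0.02  ]), 'grip_force': 0.0, 'width': 0.9971669386063812}
```

View pics/top0.png

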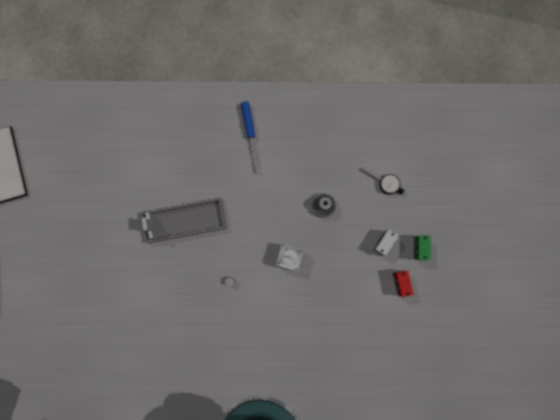

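```bash
python3 - <<'E'
import cv2
im=cv2.imread("pics/scene0.png")[130:350,80:500];cv2.imwrite("pics/scene0c.png",cv2.resize(im,None,fx=1.9,fy=1.9,interpolation=cv2.INTER_CUBIC))
a=cv2.imread("pics/top0.png")[200:320,360:460];cv2.imwrite("pics/top0c.png",cv2.resize(a,None,fx=5,fy=5,interpolation=cv2.INTER_CUBIC))
E
```

```text
(no output)
```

View pics/scene0c.png

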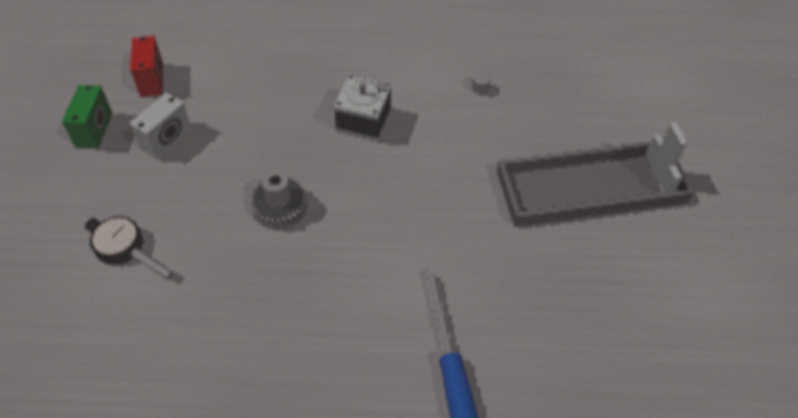

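View pics/top0c.png

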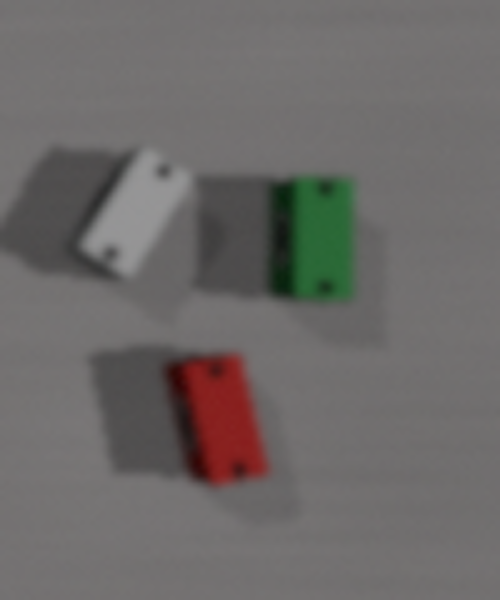

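The top view shows three block-shaped things: bare-metal (387,242), green (424,247) and red (404,284). The crop confirms the bare aluminium one at (387,242) is the bearing block; the others are look-alikes. The motor is at (289,258), the gear at (324,205), and the tray at (184,220) with its follower at (147,225).

```bash
cat >> h.py <<'E'
def box(w,l,z0,z1,cx=0,cy=0): return [np.array([[cx+sx*w/2,cy+sy*l/2,z] for sx in(-1,1) for sy in(-1,1) for z in(z0,z1)])]
def cyl(r,z0,z1):
    t=np.linspace(0,2*np.pi,40); return [np.array([[r*np.cos(a),r*np.sin(a),z] for a in t for z in(z0,z1)])]
MOD=dict(motor=box(.057,.057,0,.051)+cyl(.004,.051,.071),bearing_block=box(.062,.030,0,.052),gear=cyl(.032,0,.021)+cyl(.015,0,.054),
 tray=box(.082,.212,0,.022))
def sil(c,parts,p,S=4):
    a=p[2];R=np.array([[np.cos(a),-np.sin(a),0],[np.sin(a),np.cos(a),0],[0,0,1]])
    m=np.zeros((420,560),np.float32)
    for q in parts:
        uv=proj(c,q@R.T+[p[0],p[1],p[3] if len(p)>3 else 0]); b=np.zeros((420*S,560*S),np.uint8)
        cv2.fillConvexPoly(b,cv2.convexHull(((uv+.5)*S-.5).astype(np.float32)).round().astype(np.int32),255)
        m=np.maximum(m,cv2.resize(b,(560,420),interpolation=cv2.INTER_AREA)/255.)
    return m
def fit(obs,parts,p0,yaws=(0,),z=0.):
    from scipy.optimize import minimize
    def cost(p):
        s=0
        for c,m in obs:
            k=sil(c,parts,[*p,z]);s+=1-np.minimum(k,m).sum()/np.maximum(k,m).sum()
        return s/len(obs)
    best=None
    for y in yaws:
        x0=np.array([*p0,y]);r=minimize(cost,x0,method="Nelder-Mead",options=dict(initial_simplex=[x0,x0+[.008,0,0],x0+[0,.008,0],x0+[0,0,.25]],maxiter=70,xatol=1e-4,fatol=1e-4))
        if best is None or r.fun<best.fun: best=r
    return best.x,best.fun
def mask(n,t,c,P):
    uv=proj(c,[P])[0]; rs=regions_of(n,t)
    if not rs: return None
    def d(r):b=r["bbox"];return np.hypot(b[0]+b[2]/2-uv[0],b[1]+b[3]/2-uv[1])
    r=min(rs,key=d); print("  ",n,t,round(r["p"],2),r["bbox"],"d",round(d(r),1))
    return r["mask"].astype(np.float32) if d(r)<15 else None
E
python3 - <<'E'
from h import *
np.set_printoptions(precision=4,suppress=True)
G=dict(motor=(.467,-.072,.025),bearing_block=(.503,-.319,.026),gear=(.60,-.16,.02),tray=(.557,.205,.02))
cs={n:read_camera(n) for n in("top","scene")}
for t,P in G.items():
    obs=[(c,m) for n,c in cs.items() if (m:=mask(n,t,c,P)) is not None]
    ys=dict(motor=(0,.4,.8,1.2),bearing_block=(0,.6,1.2,1.8,2.4),gear=(0,),tray=(.19,))[t]
    print(t,fit(obs,MOD[t],P[:2],ys))
    for o in obs: print("   single",fit([o],MOD[t],P[:2],ys))
E
```

```text
top motor 0.75 [274.6, 246.0, 25.6, 25.8] d 3.4
   scene motor 0.65 [254.3, 170.7, 32.0, 33.1] d 1.1
motor (array([ 0.4641, -0.0733,  1.3116]), np.float64(0.08768626797805118))
   single (array([ 0.463 , -0.0735,  1.2916]), np.float64(0.04608622197636236))
   single (array([ 0.4698, -0.0735,  1.3043]), np.float64(0.07184097251150012))
   top bearing_block 0.74 [372.4, 231.2, 26.9, 26.3] d 3.0
   scene bearing_block 0.56 [152.1, 177.8, 32.6, 35.2] d 2.8
bearing_block (array([ 0.5022, -0.32  ,  2.5998]), np.float64(0.11541430577549516))
   single (array([ 0.5009, -0.3191,  2.5898]), np.float64(0.06499371434097279))
   single (array([ 0.5069, -0.3202,  2.5669]), np.float64(0.08677795085457418))
   top gear 0.64 [312.8, 190.6, 22.5, 30.3] d 2.3
   scene gear 0.65 [210.4, 216.6, 29.3, 34.4] d 3.6
gear (array([ 0.602 , -0.1638,  0.2207]), np.float64(0.08745639920292508))
   single (array([ 0.6008, -0.1636,  0.1823]), np.float64(0.033315042721642985))
   single (array([ 0.6062, -0.1637,  0.1719]), np.float64(0.04992057147010254))
   top tray 0.89 [142.3, 198.2, 82.8, 43.0] d 1.4
   scene tray 0.71 [343.2, 193.3, 100.2, 56.0] d 1.2
tray (array([0.5604, 0.2054, 0.1939]), np.float64(0.08622180440393479))
   single (array([0.5582, 0.206 , 0.1829]), np.float64(0.040803749533740885))
   single (array([0.5635, 0.2053, 0.209 ]), np.float64(0.07890980818031712))
```

```bash
python3 - <<'E'
from h import *
np.set_printoptions(precision=4,suppress=True)
P=(.56,.205,.02)
M2=MOD["tray"]+box(.066,.008,.004,.0445,0,.089)+box(.03,.008,.044,.086,0,.089)
for n in("top","scene"):
    c=read_camera(n)
    ms=mask(n,"tray",c,P); 
    fm=[r for r in regions_of(n,"follower")]; print([ (round(r["p"],2),r["bbox"]) for r in fm])
    m=ms
    print(n,"plain",fit([(c,m)],MOD["tray"],P[:2],(.15,.2)),"with",fit([(c,m)],M2,P[:2],(.15,.2)))
    k,mm=sil(c,M2,[.56,.2055,.195]),m
    im=c["image"][:,:,::-1].copy()
    for z,col in((fit([(c,m)],M2,P[:2],(.19,))[0],(0,255,0)),):
        k=(sil(c,M2,z)>.5).astype(np.uint8)
    im=cv2.resize(im,None,fx=3,fy=3,interpolation=cv2.INTER_CUBIC)
    for q,col in((k,(0,255,0)),((m>.5).astype(np.uint8),(0,0,255))):
        q=cv2.resize(q,None,fx=3,fy=3,interpolation=cv2.INTER_NEAREST);cs,_=cv2.findContours(q,cv2.RETR_EXTERNAL,cv2.CHAIN_APPROX_NONE);cv2.drawContours(im,cs,-1,col,1)
    b=im[180*3:260*3,(130 if n=="top" else 335)*3:(240 if n=="top" else 455)*3]
    b=cv2.resize(b,(400,280)); globals()[n]=b
cv2.imwrite("pics/tray.png",np.hstack([top,scene]))
E
```

```text
top tray 0.7 [142.8, 195.3, 83.4, 45.7] d 2.3
[(0.57, [144.4, 214.0, 10.0, 28.2])]
top plain (array([0.5586, 0.2041, 0.203 ]), np.float64(0.03227475018412018)) with (array([0.5587, 0.2034, 0.2028]), np.float64(0.03325588232775467))
   scene tray 0.81 [340.4, 192.5, 100.3, 57.6] d 1.9
[(0.89, [419.3, 195.2, 21.3, 36.3])]
scene plain (array([0.5634, 0.2041, 0.2009]), np.float64(0.06897759641929246)) with (array([0.5641, 0.2012, 0.2018]), np.float64(0.041703873851098194))
```

View pics/tray.png

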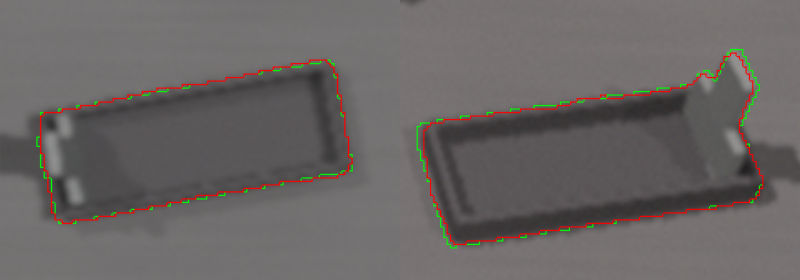

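The fit follows the tray and follower well in both views: in the raw images the tray centre is near (184,220) top and (391,225) scene. I'm turning the tool to the tray's direction first.

Emit:
apply_moves --fingers '[1,1,1,1,1,1,1,1,1,1,1]' --travel '[[0,0,0],[0,0,0],[0,0,0],[0,0,0],[0,0,0],[0,0,0],[0,0,0],[0,0,0],[0,0,0],[0,0,0],[0,0,0]]' --rotation '[[0,0,0.985],[0,0,0.985],[0,0,0.985],[0,0,0.985],[0,0,0.985],[0,0,0.985],[0,0,0.985],[0,0,0.985],[0,0,0.985],[0,0,0.985],[0,0,0.985]]' --newtons 40

```text
time: 2.9
tool_pos: [0.1577, 0.6563, 0.2313]
tcp_rot: [-1.993, -2.428, 0.0]
wrist_force: [0.3, 1.0, -0.8]
width: 0.998
grip_force: 0.0
```

```bash
cat >> h.py <<'E'
from scipy.spatial.transform import Rotation as Ro
def plan(xyz,psi,w=True):
    s=read_state();R=Ro.from_rotvec(s["tcp_rot"]).as_matrix();p=np.arctan2(R[1,1],R[0,1])
    T=np.array([[-np.sin(psi),np.cos(psi),0],[np.cos(psi),np.sin(psi),0],[0,0,-1]])
    d=T@(np.array(xyz)-s["tool_pos"]);e=(p-psi+np.pi/2)%np.pi-np.pi/2
    print("t %.1f pos %s psi %.3f w %.3f grip %.1f F %s q5 %.2f"%(s["time"],s["tool_pos"].round(4),p,s["width"],s["grip_force"],s["wrist_force"].round(1),s["q"][5]))
    print("  turn units(after: travel)",round(np.degrees(e)/6,3),"travel units",(d/.05).round(3),"tilt",R[:,2].round(4))
E
python3 -c "
from h import *
plan((.603,-.164,.15),.2)"
```

```text
t 2.9 pos [0.1577 0.6563 0.2313] psi 0.196 w 0.998 grip 0.0 F [ 0.3  1.  -0.8] q5 1.10
  turn units(after: travel) -0.037 travel units [-17.849   5.469   1.625] tilt [-0.  0. -1.]
```

Emit:
apply_moves --fingers '[1,1,1,1,1,1,1,1,1,1,1,1]' --travel '[[-0.89,0.27,0],[-0.89,0.27,0],[-0.89,0.27,0],[-0.89,0.27,0],[-0.89,0.27,0],[-0.89,0.27,0],[-0.89,0.27,0],[-0.89,0.27,0],[-0.89,0.27,0],[-0.89,0.27,0],[-0.89,0.27,0],[-0.89,0.27,0]]' --rotation '[[0,0,0],[0,0,0],[0,0,0],[0,0,0],[0,0,0],[0,0,0],[0,0,0],[0,0,0],[0,0,0],[0,0,0],[0,0,0],[0,0,0]]'

```text
time: 4.1
tool_pos: [0.4234, 0.1635, 0.2318]
tcp_rot: [1.988, 2.432, 0.002]
wrist_force: [0.7, -0.1, -0.5]
width: 1.0
grip_force: 0.0
```

Emit:
apply_moves --fingers '[1,1,1,1,1,1,1,1,1]' --travel '[[-0.9,0.28,0.2],[-0.9,0.28,0.2],[-0.9,0.28,0.2],[-0.9,0.28,0.2],[-0.9,0.28,0.2],[-0.9,0.28,0.2],[-0.9,0.28,0.2],[-0.85,0.27,0.2],[0,0,0]]' --rotation '[[0,0,0],[0,0,0],[0,0,0],[0,0,0],[0,0,0],[0,0,0],[0,0,0],[0,0,0],[0,0,0]]'

```text
time: 5.0
tool_pos: [0.6044, -0.1676, 0.1494]
tcp_rot: [1.993, 2.428, -0.002]
wrist_force: [0.3, -0.7, 0.2]
width: 0.998
grip_force: 0.0
```

```bash
python3 -c "
from h import *
plan((.603,-.164,.028),.2)"
```

```text
t 5.0 pos [ 0.6044 -0.1676  0.1494] psi 0.196 w 0.998 grip 0.0 F [ 0.3 -0.7  0.2] q5 -0.50
  turn units(after: travel) -0.036 travel units [ 0.076 -0.013  2.427] tilt [-8.0e-04 -1.3e-03 -1.0e+00]
```

Emit:
apply_moves --fingers '[1,1,1,1,0,0,0,0,0,0,0]' --travel '[[0.08,0,0.8],[0,0,0.8],[0,0,0.5],[0,0,0.32],[0,0,0],[0,0,0],[0,0,0],[0,0,0],[0,0,0],[0,0,0],[0,0,0]]' --rotation '[[0,0,0],[0,0,0],[0,0,0],[0,0,0],[0,0,0],[0,0,0],[0,0,0],[0,0,0],[0,0,0],[0,0,0],[0,0,0]]' --newtons 60

```text
time: 6.1
tool_pos: [0.604, -0.1596, 0.0328]
tcp_rot: [1.986, 2.43, 0.002]
wrist_force: [-0.3, 0.2, 6.9]
width: 0.328
grip_force: 60.0
```

Emit:
apply_moves --fingers '[0,0,0,0]' --travel '[[0,0,-0.1],[0,0,-0.3],[0,0,-0.6],[0,0,0]]' --rotation '[[0,0,0],[0,0,0],[0,0,0],[0,0,0]]'

```text
time: 6.5
tool_pos: [0.6058, -0.16, 0.0851]
tcp_rot: [1.983, 2.426, 0.005]
wrist_force: [1.7, 0.1, -3.0]
width: 0.328
grip_force: 60.0
```

```bash
python3 - <<'E'
from h import *
np.set_printoptions(precision=4,suppress=True)
plan((.603,-.164,.15),.2)
for n in("top","scene"):
    c=read_camera(n);im=cv2.resize(c["image"][:,:,::-1][140:280,230:400] if n=="top" else c["image"][:,:,::-1][150:290,150:320],None,fx=2.3,fy=2.3,interpolation=cv2.INTER_CUBIC);globals()[n]=im
    m=mask(n,"gear",c,(.603,-.164,.05))
    if m is not None:
        for z in(.03,.04,.05): print(z,fit([(c,m)],MOD["gear"],(.603,-.164),z=z))
cv2.imwrite("pics/g.png",np.hstack([top,scene]))
E
```

```text
t 6.5 pos [ 0.6058 -0.16    0.0851] psi 0.200 w 0.328 grip 60.0 F [ 1.7  0.1 -3. ] q5 -0.50
  turn units(after: travel) 0.003 travel units [-0.067 -0.071 -1.298] tilt [ 0.0082 -0.0024 -1.    ]
   top gear 0.38 [314.2, 198.1, 8.1, 17.5] d 7.8
0.03 (array([ 0.603 , -0.16  ,  0.0008]), np.float64(0.8774188133317056))
0.04 (array([ 0.6014, -0.1626,  0.1556]), np.float64(0.8792423046566693))
0.05 (array([ 0.6025, -0.1612,  0.0274]), np.float64(0.8815702174714338))
   scene gear 0.79 [207.1, 208.8, 34.0, 31.3] d 0.6
0.03 (array([ 0.5946, -0.1674,  0.3288]), np.float64(0.35522622600857856))
0.04 (array([ 0.6014, -0.1654,  0.1789]), np.float64(0.35949519056217405))
0.05 (array([ 0.6088, -0.1632, -0.0863]), np.float64(0.3702460374792844))
```

View pics/g.png

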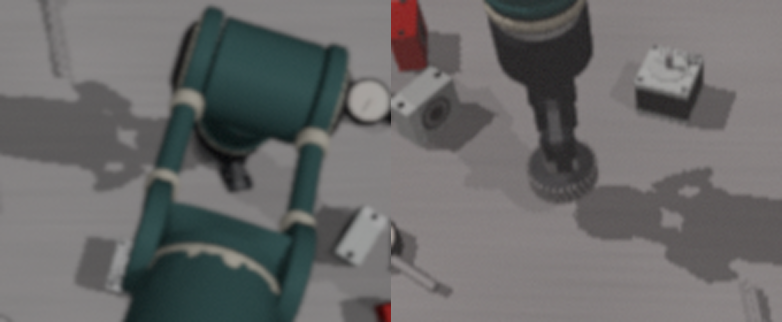

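The right-hand view shows the gear lifted level in the fingers, near raw scene pixel (224,224). Inserting it leaves only 3 mm per side, so I'm refining the tray pose from image edges.

```bash
cat > tr.py <<'E'
from h import *
from scipy.optimize import minimize
np.set_printoptions(precision=4,suppress=True)
def rect(w,l,z,skip=()):
    P=[(-w/2,-l/2),(w/2,-l/2),(w/2,l/2),(-w/2,l/2)];o=[]
    for i in range(4):
        if i in skip: continue
        a,b=np.array(P[i]),np.array(P[(i+1)%4]);t=np.linspace(.05,.95,120)[:,None];o.append(np.c_[a+(b-a)*t,np.full(120,z)])
    return np.vstack(o)
L=np.vstack([rect(.082,.212,.022),rect(.070,.2,.022,(2,))])
for n in("top","scene"):
    c0=read_camera(n);I=np.mean([c0["image"].astype(float)]+[read_camera(n)["image"] for _ in range(7)],0).mean(2)
    g=cv2.GaussianBlur(I,(0,0),.8);G=np.hypot(cv2.Sobel(g,-1,1,0),cv2.Sobel(g,-1,0,1)).astype(np.float32)
    G=np.minimum(G,60)
    def cost(p):
        R=Ro.from_euler("z",p[2]).as_matrix();uv=proj(c0,L@R.T+[p[0],p[1],0]).astype(np.float32)
        return -cv2.remap(G,uv[:,:1],uv[:,1:],cv2.INTER_LINEAR).mean()
    rs=[]
    for dx in(-.004,0,.004):
        for dy in(-.004,0,.004):
            x0=np.array([.561+dx,.204+dy,.2]);r=minimize(cost,x0,method="Nelder-Mead",options=dict(initial_simplex=[x0,x0+[.003,0,0],x0+[0,.003,0],x0+[0,0,.02]]));rs.append((r.fun,r.x))
    for f,x in sorted(rs,key=lambda a:a[0])[:4]: print(n,round(f,2),x)
    ms=[fit([(read_camera(n) and c0,m)],MOD["tray"]+box(.066,.008,.004,.0445,0,.089)+box(.03,.008,.044,.086,0,.089),(.561,.204),(.2,))[0] for _ in range(4) if (m:=mask(n,"tray",c0,(.561,.204,.02))) is not None]
    print(" masks",np.mean(ms,0),np.std(ms,0))
    x=min(rs,key=lambda a:a[0])[1];R=Ro.from_euler("z",x[2]).as_matrix();uv=proj(c0,L@R.T+[x[0],x[1],0])
    x0,y0=((130,185) if n=="top" else (335,180));im=cv2.resize(np.clip(I[y0:y0+70,x0:x0+120]*1.6,0,255).astype(np.uint8),None,fx=6,fy=6,interpolation=cv2.INTER_CUBIC)[:,:,None].repeat(3,2)
    for u,v in (uv-[x0,y0]+.5)*6: cv2.circle(im,(int(u),int(v)),0,(0,255,0),-1)
    globals()[n]=im[:300]
cv2.imwrite("pics/t2.png",cv2.resize(np.vstack([top,scene]),None,fx=.99,fy=.99))
E
python3 tr.py
```

```text
top -43.28 [0.5541 0.2004 0.1719]
top -43.28 [0.5542 0.2006 0.1718]
top -43.28 [0.5542 0.2005 0.1719]
top -43.28 [0.5542 0.2005 0.1708]
   top tray 0.73 [138.5, 197.6, 85.6, 45.7] d 2.3
 masks [0.5583 0.2048 0.196 ] [0. 0. 0.]
scene -47.79 [0.5634 0.1989 0.201 ]
scene -47.79 [0.5634 0.1989 0.2006]
scene -47.79 [0.5634 0.1989 0.1996]
scene -47.79 [0.5635 0.199  0.2017]
 masks nan nan
  return _methods._mean(a, axis=axis, dtype=dtype,
  ret = ret.dtype.type(ret / rcount)
  ret = _var(a, axis=axis, dtype=dtype, out=out, ddof=ddof,
  arrmean = um.true_divide(arrmean, div, out=arrmean,
  ret = ret.dtype.type(ret / rcount)
```

View pics/t2.png

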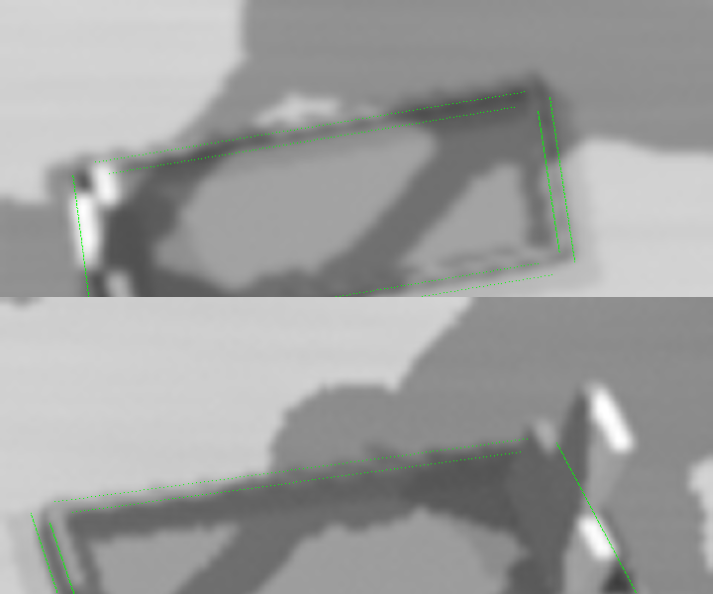

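The arm's shadow over the tray (top 150–230, 185–235) corrupts this edge fit, so I'm repeating it on the clean first pictures.

```bash
cat > tr2.py <<'E'
from h import *
from scipy.optimize import minimize
import re
src=open("tr.py").read(); exec(src[src.index("np.set_print"):src.index("L=np")])
O=np.vstack([rect(.082,.212,.022)]);
out=[]
for n in("top","scene"):
    c0=read_camera(n);I=cv2.imread(f"pics/{n}0.png").astype(float).mean(2)
    g=cv2.GaussianBlur(I,(0,0),.7)
    # region step: rim top (6 mm wide ring) against interior & exterior modelled by k-means-free template: segment means
    x0,y0,w,h=(125,185,115,70) if n=="top" else (330,180,120,80)
    S=5;crop=I[y0:y0+h,x0:x0+w]
    def poly(p,w_,l_,z,cy=0):
        R=Ro.from_euler("z",p[2]).as_matrix();return (proj(c0,np.array([[-w_/2,-l_/2+cy,z],[w_/2,-l_/2+cy,z],[w_/2,l_/2+cy,z],[-w_/2,l_/2+cy,z]])@R.T+[p[0],p[1],0])-[x0,y0]+.5)*S
    def render(p):
        im=np.zeros((h*S,w*S),np.uint8)
        f=lambda q,v:cv2.fillConvexPoly(im,q.round().astype(np.int32),v)
        f(cv2.convexHull(np.vstack([poly(p,.082,.212,0),poly(p,.082,.212,.022)]).astype(np.float32)).reshape(-1,2),1)
        f(poly(p,.082,.212,.022),2)
        inn=np.zeros_like(im);cv2.fillConvexPoly(inn,poly(p,.07,.2,.022).round().astype(np.int32),1)
        fl=np.zeros_like(im);cv2.fillConvexPoly(fl,poly(p,.07,.2,.004).round().astype(np.int32),1)
        im[inn>0]=3; im[(inn>0)&(fl>0)]=4
        # outside follower region
        return im
    yy,xx=np.mgrid[0:h,0:w]
    P0=back(c0,np.c_[xx.ravel()+x0,yy.ravel()+y0],.02);v=(P0[:,:2]-[.56,.205])@np.array([-np.sin(.2),np.cos(.2)]);lat=(P0[:,:2]-[.56,.205])@np.array([np.cos(.2),np.sin(.2)])
    use=((v<.05)&(v>-.125)&(abs(lat)<.055)).reshape(h,w)
    def cost(p):
        im=render(p);A=np.stack([cv2.resize((im==k).astype(np.float32),(w,h),interpolation=cv2.INTER_AREA)[use] for k in range(5)],1)
        b=crop[use];s=np.linalg.lstsq(A,b,rcond=None)[0];r=b-A@s
        return np.abs(r).mean()
    rs=[]
    for dx in(-.004,.0,.004):
        for dy in(-.004,.004):
            s=np.array([.561+dx,.204+dy,.2]);r=minimize(cost,s,method="Nelder-Mead",options=dict(initial_simplex=[s,s+[.004,0,0],s+[0,.004,0],s+[0,0,.02]],xatol=1e-4,fatol=1e-4));rs.append((r.fun,r.x))
    rs.sort(key=lambda a:a[0])
    for f,x in rs[:3]: print(n,round(f,3),x)
    x=rs[0][1];im=cv2.resize(np.clip(crop*1.6,0,255).astype(np.uint8),None,fx=S,fy=S,interpolation=cv2.INTER_CUBIC)[:,:,None].repeat(3,2)
    for q in(poly(x,.082,.212,.022),poly(x,.07,.2,.022),poly(x,.07,.2,.004)):cv2.polylines(im,[q.round().astype(np.int32)],True,(0,255,0),1)
    out.append(im)
W=max(i.shape[1] for i in out);cv2.imwrite("pics/t3.png",cv2.resize(np.vstack([np.pad(i,((0,0),(0,W-i.shape[1]),(0,0))) for i in out]),None,fx=.79,fy=.79))
E
python3 tr2.py
```

```text
top 4.946 [0.5568 0.2023 0.1932]
top 4.957 [0.5568 0.2019 0.1927]
top 4.968 [0.557  0.2013 0.1901]
scene 3.816 [0.5635 0.2054 0.1948]
scene 3.831 [0.5635 0.2052 0.1948]
scene 3.852 [0.5635 0.2048 0.2011]
```

View pics/t3.png

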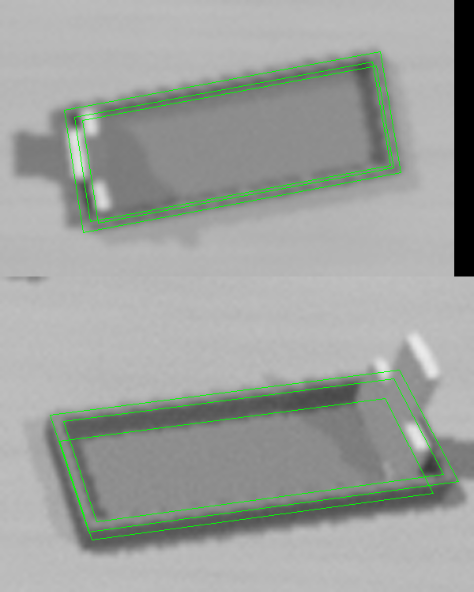

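The overlay sits on the rim in both views (raw corners top ≈(222,198), (226,228)). I take the tray centre as (0.561, 0.2045) with yaw 0.195.

```bash
cat >> h.py <<'E'
C=np.array([.5613,.2045]);YAW=.195
def tray(y,x=0,z=.1):
    ex=np.array([np.cos(YAW),np.sin(YAW)]);ey=np.array([-ex[1],ex[0]]);return (*(C+ex*x+ey*(y-.1)),z)
E
python3 -c "
from h import *
plan(tray(.040,0,.12),YAW)"
```

```text
t 8.1 pos [ 0.6023 -0.159   0.0803] psi 0.200 w 0.321 grip 60.0 F [ 0.2  0.2 -5. ] q5 -0.50
  turn units(after: travel) 0.051 travel units [ 6.091  0.603 -0.794] tilt [ 0. -0. -1.]
```

Emit:
apply_moves --fingers '[0,0,0,0,0,0,0,0,0,0,0,0]' --travel '[[0,0,-0.4],[0.3,0.03,-0.4],[0.6,0.07,0],[0.8,0.08,0],[0.9,0.08,0],[0.9,0.08,0],[0.9,0.08,0],[0.8,0.08,0],[0.6,0.06,0],[0.3,0.03,0],[0,0,0],[0,0,0]]' --rotation '[[0,0,0.05],[0,0,0],[0,0,0],[0,0,0],[0,0,0],[0,0,0],[0,0,0],[0,0,0],[0,0,0],[0,0,0],[0,0,0],[0,0,0]]'

```text
time: 9.25
tool_pos: [0.5722, 0.1456, 0.1202]
tcp_rot: [1.993, 2.428, -0.001]
wrist_force: [0.5, 0.2, -4.4]
width: 0.329
grip_force: 60.1
```

```bash
sed -i 's/C=np.array(\[.5613,.2045\])/C=np.array([.5605,.2045])/' h.py; python3 -c "
from h import *
plan(tray(.041,0,.036),YAW)"
```

```text
t 9.2 pos [0.5722 0.1456 0.1202] psi 0.196 w 0.329 grip 60.1 F [ 0.5  0.2 -4.4] q5 0.01
  turn units(after: travel) 0.01 travel units [ 2.200e-02 -1.000e-03  1.685e+00] tilt [ 0.e+00 -9.e-04 -1.e+00]
```

Emit:
apply_moves --fingers '[0,0,0,0,0,0,0]' --travel '[[0.02,0,0.5],[0,0,0.5],[0,0,0.2],[0,0,0.1],[0,0,0.1],[0,0,0.1],[0,0,0]]' --rotation '[[0,0,0],[0,0,0],[0,0,0],[0,0,0],[0,0,0],[0,0,0],[0,0,0]]'

```text
time: 9.95
tool_pos: [0.5722, 0.1468, 0.0454]
tcp_rot: [1.995, 2.427, 0.0]
wrist_force: [0.0, -0.1, -4.5]
width: 0.325
grip_force: 60.0
```

Force is unchanged below the rim, so the gear is inside the tray. Lowering until it touches.

Emit:
apply_moves --fingers '[0,0,0,0,0]' --travel '[[0,0,0.06],[0,0,0.06],[0,0,0.05],[0,0,0.03],[0,0,0]]' --rotation '[[0,0,0],[0,0,0],[0,0,0],[0,0,0],[0,0,0]]'

```text
time: 10.45
tool_pos: [0.5721, 0.1471, 0.0368]
tcp_rot: [-1.994, -2.427, -0.0]
wrist_force: [-3.4, -0.8, 6.3]
width: 0.332
grip_force: 61.5
```

Emit:
apply_moves --fingers '[0.6,1,1,1,1,1,1,1]' --travel '[[0,0,0],[0,0,0],[0,0,0],[0,0,0],[0,0,-0.5],[0,0,-0.8],[0,0,-0.8],[0,0,0]]' --rotation '[[0,0,0],[0,0,0],[0,0,0],[0,0,0],[0,0,0],[0,0,0],[0,0,0],[0,0,0]]'

```text
time: 11.25
tool_pos: [0.577, 0.148, 0.1475]
tcp_rot: [1.989, 2.421, 0.016]
wrist_force: [1.4, 1.4, 1.4]
width: 0.998
grip_force: 0.0
```

```bash
python3 -c "
from h import *
plan((.504,-.320,.12),2.595)"
```

```text
t 11.2 pos [0.577  0.148  0.1475] psi 0.195 w 0.998 grip 0.0 F [1.4 1.4 1.4] q5 0.01
  turn units(after: travel) 7.083 travel units [ 8.755 -3.618  0.551] tilt [ 0.0124  0.0026 -0.9999]
```

Emit:
apply_moves --fingers '[1,1,1,1,1,1,1,1]' --travel '[[0,0,0],[0,0,0],[0,0,0],[0,0,0],[0,0,0],[0,0,0],[0,0,0],[0,0,0]]' --rotation '[[0,0,0.9],[0,0,0.9],[0,0,0.9],[0,0,0.9],[0,0,0.9],[0,0,0.9],[0,0,0.9],[0,0,0.78]]'

```text
time: 12.05
tool_pos: [0.5717, 0.1468, 0.1395]
tcp_rot: [-2.741, -1.535, 0.001]
wrist_force: [-0.1, -0.4, 0.1]
width: 1.0
grip_force: 0.0
```

Emit:
apply_moves --fingers '[1,1,1,1,1,1,1,1,1,1,1,1]' --travel '[[-0.5,0.2,0],[-0.85,0.35,0],[-0.85,0.35,0],[-0.85,0.35,0],[-0.85,0.35,0],[-0.85,0.35,0],[-0.85,0.35,0],[-0.85,0.35,0],[-0.85,0.35,0],[-0.85,0.35,0],[-0.5,0.2,0],[0,0,0]]' --rotation '[[0,0,0],[0,0,0],[0,0,0],[0,0,0],[0,0,0],[0,0,0],[0,0,0],[0,0,0],[0,0,0],[0,0,0],[0,0,0],[0,0,0]]'

```text
time: 13.25
tool_pos: [0.4981, -0.3185, 0.1399]
tcp_rot: [2.741, 1.534, -0.001]
wrist_force: [0.5, 1.0, 0.0]
width: 1.003
grip_force: 0.0
```

```bash
python3 -c "
from h import *
plan((.504,-.320,.022),-.547)"
```

```text
t 13.2 pos [ 0.4981 -0.3185  0.1399] psi -0.550 w 1.003 grip 0.0 F [0.5 1.  0. ] q5 -0.06
  turn units(after: travel) -0.033 travel units [0.036 0.117 2.357] tilt [-0.     -0.0012 -1.    ]
```

Emit:
apply_moves --fingers '[1,1,1,1,0,0,0,0,0,0]' --travel '[[0.03,0.11,0.8],[0,0,0.8],[0,0,0.5],[0,0,0.24],[0,0,0],[0,0,0],[0,0,0],[0,0,0],[0,0,0],[0,0,0]]' --rotation '[[0,0,-0.03],[0,0,0],[0,0,0],[0,0,0],[0,0,0],[0,0,0],[0,0,0],[0,0,0],[0,0,0],[0,0,0]]'

```text
time: 14.25
tool_pos: [0.5049, -0.3167, 0.0243]
tcp_rot: [2.735, 1.543, 0.001]
wrist_force: [-0.3, 0.8, 1.9]
width: 0.714
grip_force: 66.6
```

Emit:
apply_moves --fingers '[0,0,0,0,0]' --travel '[[0,0,0],[0,0,-0.3],[0,0,-0.8],[0,0,-0.9],[0,0,0]]' --rotation '[[0,0,0],[0,0,0],[0,0,0],[0,0,0],[0,0,0]]'

```text
time: 14.75
tool_pos: [0.5091, -0.3197, 0.1318]
tcp_rot: [2.725, 1.538, 0.01]
wrist_force: [0.8, -1.7, -1.3]
width: 0.715
grip_force: 66.5
```

```bash
python3 -c "
from h import *
plan(tray(.089,0,.12),YAW)"
```

```text
t 14.8 pos [ 0.5091 -0.3197  0.1318] psi -0.543 w 0.715 grip 66.5 F [ 0.8 -1.7 -1.3] q5 -0.06
  turn units(after: travel) -7.049 travel units [9.866 3.041 0.235] tilt [ 0.0116 -0.0081 -0.9999]
```

Emit:
apply_moves --fingers '[0,0,0,0,0,0,0,0]' --travel '[[0,0,0],[0,0,0],[0,0,0],[0,0,0],[0,0,0],[0,0,0],[0,0,0],[0,0,0]]' --rotation '[[0,0,-0.8],[0,0,-0.9],[0,0,-0.9],[0,0,-0.9],[0,0,-0.9],[0,0,-0.9],[0,0,-0.9],[0,0,-0.85]]'

```text
time: 15.55
tool_pos: [0.5038, -0.3161, 0.1228]
tcp_rot: [-1.989, -2.43, 0.0]
wrist_force: [-0.0, 0.3, -2.3]
width: 0.72
grip_force: 66.4
```

```bash
python3 -c "
from h import *
plan(tray(.095,0,.12),YAW)"
```

```text
t 15.6 pos [ 0.5038 -0.3161  0.1228] psi 0.199 w 0.720 grip 66.4 F [-0.   0.3 -2.3] q5 -0.80
  turn units(after: travel) 0.037 travel units [9.895 3.13  0.055] tilt [-1.1e-03  7.0e-04 -1.0e+00]
```

Emit:
apply_moves --fingers '[0,0,0,0,0,0,0,0,0,0,0,0]' --travel '[[0.4,0.13,0],[0.8,0.25,0],[0.93,0.29,0],[0.93,0.29,0],[0.93,0.29,0],[0.93,0.3,0],[0.93,0.3,0],[0.93,0.3,0],[0.93,0.3,0],[0.93,0.3,0],[0.8,0.25,0],[0.45,0.14,0]]' --rotation '[[0,0,0.037],[0,0,0],[0,0,0],[0,0,0],[0,0,0],[0,0,0],[0,0,0],[0,0,0],[0,0,0],[0,0,0],[0,0,0],[0,0,0]]'

```text
time: 16.75
tool_pos: [0.564, 0.2022, 0.1231]
tcp_rot: [-1.996, -2.425, -0.001]
wrist_force: [0.7, -0.2, -1.6]
width: 0.718
grip_force: 66.3
```

Emit:
apply_moves --fingers '[0,0,0]' --travel '[[0,0,0],[0,0,0],[0,0,0]]' --rotation '[[0,0,0],[0,0,0],[0,0,0]]'

```text
time: 17.05
tool_pos: [0.5639, 0.1979, 0.1228]
tcp_rot: [-2.0, -2.423, 0.002]
wrist_force: [0.6, -0.0, -2.7]
width: 0.712
grip_force: 66.4
```

```bash
python3 - <<'E'
from h import *
plan(tray(.095,0,.035),YAW)
c=read_camera("scene");im=c["image"][150:290,300:480,::-1];cv2.imwrite("pics/b.png",cv2.resize(im,None,fx=4,fy=4,interpolation=cv2.INTER_CUBIC))
E
```

```text
t 17.1 pos [0.5639 0.1979 0.1228] psi 0.191 w 0.712 grip 66.4 F [ 0.6 -0.  -2.7] q5 0.11
  turn units(after: travel) -0.04 travel units [ 0.043 -0.041  1.756] tilt [-1.1e-03 -8.0e-04 -1.0e+00]
```

View pics/b.png

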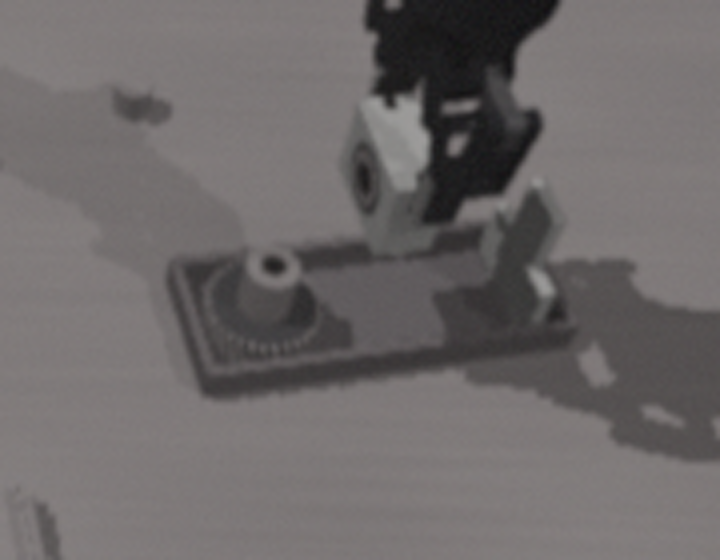

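The gear is seated flat at the -y end (hub at raw scene ≈(368,216)). The held block, upright at ≈(398,195), hangs a few mm towards -y of the pads, so I'm setting it slightly further out.

Emit:
apply_moves --fingers '[0,0,0,0,0,0,0,0]' --travel '[[0.12,-0.04,0],[0,0,0.5],[0,0,0.5],[0,0,0.25],[0,0,0.15],[0,0,0.15],[0,0,0.1],[0,0,0]]' --rotation '[[0,0,-0.03],[0,0,0],[0,0,0],[0,0,0],[0,0,0],[0,0,0],[0,0,0],[0,0,0]]'

```text
time: 17.9
tool_pos: [0.5613, 0.2044, 0.0406]
tcp_rot: [-1.995, -2.426, 0.0]
wrist_force: [0.2, -0.2, -1.2]
width: 0.714
grip_force: 66.4
```

Emit:
apply_moves --fingers '[0,0,0,0,0]' --travel '[[0,0,0.08],[0,0,0.06],[0,0,0.06],[0,0,0.04],[0,0,0]]' --rotation '[[0,0,0],[0,0,0],[0,0,0],[0,0,0],[0,0,0]]'

```text
time: 18.4
tool_pos: [0.5613, 0.2044, 0.0285]
tcp_rot: [-1.995, -2.426, 0.0]
wrist_force: [-0.4, 0.2, -2.2]
width: 0.71
grip_force: 66.3
```

Emit:
apply_moves --fingers '[0,0,0,0]' --travel '[[0,0,0.03],[0,0,0.02],[0,0,0.02],[0,0,0]]' --rotation '[[0,0,0],[0,0,0],[0,0,0],[0,0,0]]'

```text
time: 18.8
tool_pos: [0.5615, 0.2045, 0.0282]
tcp_rot: [-1.995, -2.426, 0.0]
wrist_force: [-8.2, -2.0, 15.9]
width: 0.714
grip_force: 68.4
```

Emit:
apply_moves --fingers '[0.8,1,1,1,1,1,1,1]' --travel '[[0,0,-0.04],[0,0,0],[0,0,0],[0,0,-0.3],[0,0,-0.7],[0,0,-0.9],[0,0,-0.5],[0,0,0]]' --rotation '[[0,0,0],[0,0,0],[0,0,0],[0,0,0],[0,0,0],[0,0,0],[0,0,0],[0,0,0]]'

```text
time: 19.6
tool_pos: [0.5653, 0.2057, 0.154]
tcp_rot: [1.992, 2.422, 0.014]
wrist_force: [-0.3, -0.5, 0.3]
width: 1.001
grip_force: 0.0
```

```bash
python3 -c "
from h import *
plan((.4655,-.0735,.14),1.303-np.pi/2)
plan((.4655,-.0735,.14),1.303)"
```

```text
t 19.6 pos [0.5653 0.2057 0.154 ] psi 0.194 w 1.001 grip 0.0 F [-0.3 -0.5  0.3] q5 0.11
  turn units(after: travel) 4.414 travel units [-5.913 -0.448  0.28 ] tilt [ 0.0104  0.0033 -0.9999]
t 19.6 pos [0.5653 0.2057 0.154 ] psi 0.194 w 1.001 grip 0.0 F [-0.3 -0.5  0.3] q5 0.11
  turn units(after: travel) -10.586 travel units [ 0.448 -5.913  0.28 ] tilt [ 0.0104  0.0033 -0.9999]
```

Emit:
apply_moves --fingers '[1,1,1,1,1,1]' --travel '[[0,0,0],[0,0,0],[0,0,0],[0,0,0],[0,0,0],[0,0,0]]' --rotation '[[0,0,0.9],[0,0,0.9],[0,0,0.9],[0,0,0.9],[0,0,0.8],[0,0,0]]'

```text
time: 20.2
tool_pos: [0.5608, 0.2042, 0.1466]
tcp_rot: [-2.497, -1.906, 0.002]
wrist_force: [0.2, -0.2, -0.4]
width: 0.996
grip_force: 0.0
```

Emit:
apply_moves --fingers '[1,1,1,1,1,1,1,1,1,1]' --travel '[[-0.5,-0.04,0],[-0.8,-0.06,0],[-0.8,-0.06,0],[-0.8,-0.06,0],[-0.8,-0.06,0],[-0.8,-0.06,0],[-0.8,-0.06,0],[-0.6,-0.04,0],[0,0,0],[0,0,0]]' --rotation '[[0,0,0],[0,0,0],[0,0,0],[0,0,0],[0,0,0],[0,0,0],[0,0,0],[0,0,0],[0,0,0],[0,0,0]]'

```text
time: 21.2
tool_pos: [0.4622, -0.0747, 0.1471]
tcp_rot: [-2.497, -1.906, -0.0]
wrist_force: [0.1, 0.4, 0.4]
width: 0.998
grip_force: 0.0
```

```bash
python3 -c "
from h import *
plan((.4655,-.0735,.022),1.303-np.pi/2)"
```

```text
t 21.2 pos [ 0.4622 -0.0747  0.1471] psi -0.267 w 0.998 grip 0.0 F [0.1 0.4 0.4] q5 0.05
  turn units(after: travel) 0.007 travel units [0.041 0.058 2.503] tilt [-2.e-04  5.e-04 -1.e+00]
```

Emit:
apply_moves --fingers '[1,1,1,1,0,0,0,0,0,0,0]' --travel '[[0.04,0.06,0.8],[0,0,0.8],[0,0,0.6],[0,0,0.3],[0,0,0],[0,0,0],[0,0,0],[0,0,0],[0,0,0],[0,0,0],[0,0,0]]' --rotation '[[0,0,0],[0,0,0],[0,0,0],[0,0,0],[0,0,0],[0,0,0],[0,0,0],[0,0,0],[0,0,0],[0,0,0],[0,0,0]]'

```text
time: 22.3
tool_pos: [0.4665, -0.0731, 0.0229]
tcp_rot: [2.497, 1.906, 0.002]
wrist_force: [0.5, 2.7, 0.8]
width: 0.652
grip_force: 68.1
```

Emit:
apply_moves --fingers '[0,0,0,0,0,0]' --travel '[[0,0,0],[0,0,-0.3],[0,0,-0.8],[0,0,-0.9],[0,0,-0.4],[0,0,0]]' --rotation '[[0,0,0],[0,0,0],[0,0,0],[0,0,0],[0,0,0],[0,0,0]]' --newtons 80

```text
time: 22.9
tool_pos: [0.4685, -0.0742, 0.1456]
tcp_rot: [2.492, 1.903, 0.007]
wrist_force: [1.0, 0.5, -4.9]
width: 0.654
grip_force: 88.1
```

Emit:
apply_moves --fingers '[0,0,0,0,0,0,0]' --travel '[[0,0,0],[0,0,0],[0,0,0],[0,0,0],[0,0,0],[0,0,0],[0,0,0]]' --rotation '[[0,0,-0.7],[0,0,-0.9],[0,0,-0.9],[0,0,-0.9],[0,0,-0.7],[0,0,-0.32],[0,0,0]]'

```text
time: 23.6
tool_pos: [0.4637, -0.073, 0.1393]
tcp_rot: [-1.99, -2.425, 0.004]
wrist_force: [0.8, -0.0, -6.7]
width: 0.647
grip_force: 87.8
```

```bash
python3 - <<'E'
from h import *
np.set_printoptions(precision=4,suppress=True)
plan(tray(.145,0,.135),YAW)
for n in("top","scene"):
    c=read_camera(n)
    for t,z in dict(gear=.004,bearing_block=.004,motor=.1).items():
        for r in tip_of(n,t)[:3]:
            p=back(c,r["location"],z)[0][:2];d=p-C;print(n,t,round(r["p"],2),p,"tray x,y",d@[np.cos(YAW),np.sin(YAW)],d@[-np.sin(YAW),np.cos(YAW)]+.1)
    for t,P in dict(gear=tray(.036,0,.03),bearing_block=tray(.095,0,.03)).items():
        m=mask(n,t,c,P)
        if m is not None:
            p,f=fit([(c,m)],MOD[t],P[:2],(YAW,),z=.004);d=p[:2]-C;print(t,f,p,"tray x,y",d@[np.cos(YAW),np.sin(YAW)],d@[-np.sin(YAW),np.cos(YAW)]+.1)
E
```

```text
t 23.6 pos [ 0.4637 -0.073   0.1393] psi 0.196 w 0.647 grip 87.8 F [ 0.8 -0.  -6.7] q5 -0.41
  turn units(after: travel) 0.014 travel units [5.97  2.975 0.086] tilt [-0.0051  0.0007 -1.    ]
top gear 0.92 [0.5788 0.1386] tray x,y 0.005137765785544158 0.03179615786681221
top bearing_block 0.93 [0.554 0.208] tray x,y -0.0056625119916056755 0.1047153961087501
top bearing_block 0.8 [ 0.4952 -0.4302] tray x,y -0.18706724385912232 -0.5100433956336727
top bearing_block 0.37 [0.5825 0.1005] tray x,y 0.0014327383807287812 -0.006310176091321881
   top gear 0.71 [193.7, 201.0, 25.8, 28.5] d 1.4
gear 0.047930803416696754 [0.5711 0.1423 0.4239] tray x,y -0.001608050645980106 0.036906288072158525
   top bearing_block 0.71 [173.3, 209.6, 19.2, 23.0] d 3.1
bearing_block 0.059553880231609124 [0.5601 0.1998 0.1589] tray x,y -0.0013097692436056928 0.09547234099310356
scene gear 0.84 [0.5636 0.136 ] tray x,y -0.01024782945895707 0.03223843927010141
scene bearing_block 0.7 [ 0.4988 -0.4146] tray x,y -0.18047381034325416 -0.4953867725626494
scene bearing_block 0.64 [0.564  0.2027] tray x,y 0.0031350941800782272 0.09756758202692165
scene bearing_block 0.63 [ 0.4103 -0.3645] tray x,y -0.2576079141215561 -0.4290964128506586
scene motor 0.94 [ 0.4536 -0.0773] tray x,y -0.1594977789626018 -0.1557127744169162
   scene gear 0.85 [348.0, 210.5, 32.2, 27.5] d 1.6
gear 0.10868575674021219 [0.5757 0.1435 0.1755] tray x,y 0.0031088240183037123 0.037213418785363106
   scene bearing_block 0.61 [382.4, 198.9, 24.4, 38.7] d 4.0
bearing_block 0.11376111032922298 [0.5643 0.1993 0.1298] tray x,y 0.0026935531361153356 0.09414733651656165
```

Emit:
apply_moves --fingers '[0,0,0,0,0,0,0,0,0,0,0]' --travel '[[0.4,0.19,0],[0.8,0.4,0],[0.8,0.4,0],[0.8,0.4,0],[0.8,0.4,0],[0.8,0.4,0],[0.8,0.4,0],[0.5,0.24,0],[0.3,0.15,0],[0,0,0],[0,0,0]]' --rotation '[[0,0,0],[0,0,0],[0,0,0],[0,0,0],[0,0,0],[0,0,0],[0,0,0],[0,0,0],[0,0,0],[0,0,0],[0,0,0]]'

```text
time: 25.3
tool_pos: [0.5531, 0.2494, 0.1418]
tcp_rot: [-1.992, -2.429, 0.003]
wrist_force: [-0.4, -0.4, -5.8]
width: 0.649
grip_force: 87.8
```

```bash
python3 -c "
from h import *
plan(tray(.1475,0,.040),YAW)"
```

```text
t 25.3 pos [0.5531 0.2494 0.1418] psi 0.197 w 0.649 grip 87.8 F [-0.4 -0.4 -5.8] q5 0.19
  turn units(after: travel) 0.019 travel units [ 0.041 -0.028  2.037] tilt [-0.0011 -0.0014 -1.    ]
```

Emit:
apply_moves --fingers '[0,0,0,0,0,0,0,0]' --travel '[[0.04,-0.03,0.5],[0,0,0.6],[0,0,0.4],[0,0,0.2],[0,0,0.15],[0,0,0.1],[0,0,0.08],[0,0,0]]' --rotation '[[0,0,0.02],[0,0,0],[0,0,0],[0,0,0],[0,0,0],[0,0,0],[0,0,0],[0,0,0]]'

```text
time: 26.1
tool_pos: [0.552, 0.2517, 0.0411]
tcp_rot: [1.995, 2.426, 0.001]
wrist_force: [-0.1, 0.9, -6.0]
width: 0.651
grip_force: 87.7
```

Emit:
apply_moves --fingers '[0,0,0,0,0,0]' --travel '[[0,0,0.08],[0,0,0.06],[0,0,0.05],[0,0,0.03],[0,0,0.03],[0,0,0]]' --rotation '[[0,0,0],[0,0,0],[0,0,0],[0,0,0],[0,0,0],[0,0,0]]'

```text
time: 26.7
tool_pos: [0.5514, 0.2517, 0.028]
tcp_rot: [-1.995, -2.426, 0.001]
wrist_force: [-0.9, -0.2, -5.6]
width: 0.648
grip_force: 87.7
```

Emit:
apply_moves --fingers '[0,0,0,0]' --travel '[[0,0,0.02],[0,0,0.02],[0,0,0.01],[0,0,0]]' --rotation '[[0,0,0],[0,0,0],[0,0,0],[0,0,0]]'

```text
time: 27.1
tool_pos: [0.5519, 0.2519, 0.027]
tcp_rot: [1.995, 2.427, 0.0]
wrist_force: [-3.8, -2.5, 4.8]
width: 0.652
grip_force: 89.2
```

Emit:
apply_moves --fingers '[0.8,1,1,1,1,1,1,1,1]' --travel '[[0,0,-0.01],[0,0,0],[0,0,0],[0,0,-0.3],[0,0,-0.7],[0,0,-0.9],[0,0,-0.6],[0,0,0],[0,0,0]]' --rotation '[[0,0,0],[0,0,0],[0,0,0],[0,0,0],[0,0,0],[0,0,0],[0,0,0],[0,0,0],[0,0,0]]'

```text
time: 28.0
tool_pos: [0.5526, 0.2521, 0.1535]
tcp_rot: [1.994, 2.425, 0.005]
wrist_force: [-0.3, -1.1, -0.9]
width: 0.999
grip_force: 0.0
```

```bash
python3 - <<'E'
from h import *
plan(tray(.189,0,.06),YAW)
for n in("top","scene"):
    c=read_camera(n)
    for r in tip_of(n,"follower_grip")[:2]:
        p=back(c,r["location"],.078)[0][:2];d=p-C;print(n,round(r["p"],2),p,"tray x,y",d@[np.cos(YAW),np.sin(YAW)],d@[-np.sin(YAW),np.cos(YAW)]+.1)
c=read_camera("scene");im=c["image"][150:290,300:480,::-1];cv2.imwrite("pics/m.png",cv2.resize(im,None,fx=4,fy=4,interpolation=cv2.INTER_CUBIC))
E
```

```text
t 28.0 pos [0.5526 0.2521 0.1535] psi 0.194 w 0.999 grip 0.0 F [-0.3 -1.1 -0.9] q5 0.19
  turn units(after: travel) -0.006 travel units [ 0.815 -0.03   1.87 ] tilt [ 0.0034  0.0014 -1.    ]
top 0.18 [0.41425759 0.0671251 ] tray x,y -0.17008943073672772 -0.006434443689505853
scene 0.68 [0.53836501 0.28609518] tray x,y -0.005905066972439983 0.18433778414629548
```

View pics/m.png

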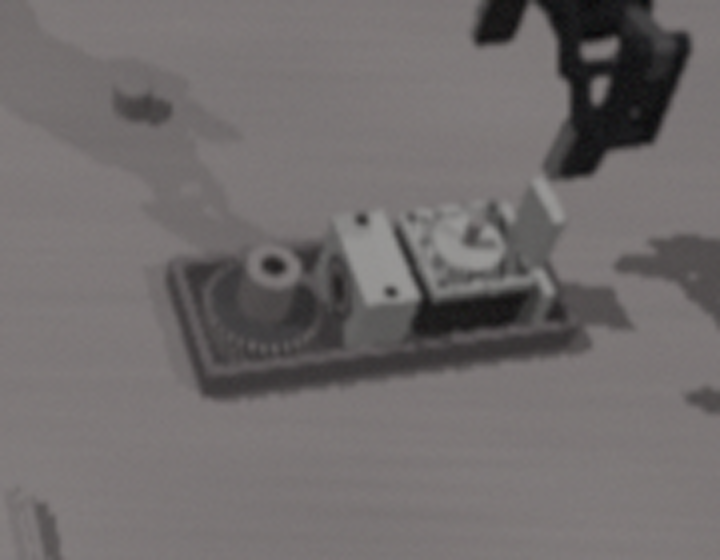

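All three parts stand upright in a row: gear hub at raw (368,216), block at (394,213), motor at (418,213), follower tab at (435,203). Next I grip the tab.

Emit:
apply_moves --fingers '[1,1,1,1,1,1,0,0,0,0,0,0]' --travel '[[0.5,-0.02,0],[0.32,-0.01,0],[0,0,0.7],[0,0,0.7],[0,0,0.35],[0,0,0],[0,0,0],[0,0,0],[0,0,0],[0,0,0],[0,0,0],[0,0,0]]' --rotation '[[0,0,0],[0,0,0],[0,0,0],[0,0,0],[0,0,0],[0,0,0],[0,0,0],[0,0,0],[0,0,0],[0,0,0],[0,0,0],[0,0,0]]' --newtons 60

```text
time: 29.45
tool_pos: [0.5436, 0.2922, 0.0657]
tcp_rot: [1.995, 2.425, 0.005]
wrist_force: [0.4, -0.2, 5.9]
width: 0.334
grip_force: 59.7
```

```bash
python3 -c "
from h import *
plan(tray(.155,0,.06),YAW)"
```

```text
t 29.4 pos [0.5436 0.2922 0.0657] psi 0.194 w 0.334 grip 59.7 F [ 0.4 -0.2  5.9] q5 0.26
  turn units(after: travel) -0.006 travel units [-0.687 -0.009  0.113] tilt [ 0.0031  0.0014 -1.    ]
```

Emit:
apply_moves --fingers '[0,0,0,0,0,0,0,0,0]' --travel '[[-0.05,0,0],[-0.08,0,0],[-0.08,0,0],[-0.08,0,0],[-0.08,0,0],[-0.08,0,0],[-0.08,0,0],[-0.05,0,0],[0,0,0]]' --rotation '[[0,0,0],[0,0,0],[0,0,0],[0,0,0],[0,0,0],[0,0,0],[0,0,0],[0,0,0],[0,0,0]]'

```text
time: 30.35
tool_pos: [0.5488, 0.266, 0.0657]
tcp_rot: [-1.996, -2.425, -0.009]
wrist_force: [-1.6, 7.2, 4.8]
width: 0.331
grip_force: 59.7
```

Emit:
apply_moves --fingers '[0,0,0,0,0]' --travel '[[-0.04,0,0],[-0.04,0,0],[-0.03,0,0],[-0.02,0,0],[0,0,0]]' --rotation '[[0,0,0],[0,0,0],[0,0,0],[0,0,0],[0,0,0]]'

```text
time: 30.85
tool_pos: [0.5493, 0.2634, 0.0658]
tcp_rot: [-1.994, -2.42, -0.015]
wrist_force: [-4.0, 19.1, 4.0]
width: 0.332
grip_force: 59.5
```

Emit:
apply_moves --fingers '[0,0,0,0,0]' --travel '[[-0.03,0,0],[-0.03,0,0],[-0.03,0,0],[0,0,0],[0,0,0]]' --rotation '[[0,0,0],[0,0,0],[0,0,0],[0,0,0],[0,0,0]]'

```text
time: 31.35
tool_pos: [0.5494, 0.2631, 0.0658]
tcp_rot: [-1.993, -2.416, -0.022]
wrist_force: [-5.5, 32.9, 0.7]
width: 0.334
grip_force: 59.2
```

```bash
python3 - <<'E'
from h import *
plan(tray(.155,0,.06),YAW)
out=[]
T=lambda p:((p-C)@[np.cos(YAW),np.sin(YAW)],(p-C)@[-np.sin(YAW),np.cos(YAW)]+.1)
for n in("top","scene"):
    c=read_camera(n)
    for t,y in dict(gear=.034,bearing_block=.081,motor=.125).items():
        P=tray(y,0,.03);m=mask(n,t,c,P)
        if m is not None:
            p,f=fit([(c,m)],MOD[t],P[:2],(YAW,),z=.004);print(t,round(f,3),"yaw",round(p[2]-YAW,3),"tray",np.round(T(p[:2]),4))
    x,y=((140,185) if n=="top" else (335,180));out.append(cv2.resize(c["image"][y:y+65,x:x+110,::-1],None,fx=4.5,fy=4.5,interpolation=cv2.INTER_CUBIC))
cv2.imwrite("pics/f.png",np.vstack(out))
E
```

```text
t 31.4 pos [0.5494 0.2631 0.0658] psi 0.192 w 0.334 grip 59.2 F [-5.5 32.9  0.7] q5 0.19
  turn units(after: travel) -0.033 travel units [-0.093 -0.009  0.117] tilt [ 0.0016  0.0171 -0.9999]
   top gear 0.97 [198.9, 203.2, 19.9, 24.6] d 2.6
gear 0.131 yaw 0.232 tray [-0.0031  0.0332]
   top bearing_block 0.64 [180.7, 206.2, 17.3, 25.2] d 1.7
bearing_block 0.104 yaw -0.017 tray [-0.001  0.08 ]
   top motor 0.74 [157.4, 208.5, 24.8, 26.0] d 2.8
motor 0.131 yaw -0.022 tray [-0.0009  0.127 ]
   scene gear 0.72 [346.8, 209.3, 30.0, 31.8] d 3.3
gear 0.114 yaw 0.173 tray [0.002  0.0315]
   scene bearing_block 0.66 [375.8, 200.1, 25.4, 35.7] d 4.5
bearing_block 0.164 yaw -0.042 tray [0.0032 0.0779]
   scene motor 0.8 [389.1, 201.4, 33.1, 32.9] d 1.8
motor 0.254 yaw -0.179 tray [0.0003 0.1251]
```

View pics/f.png

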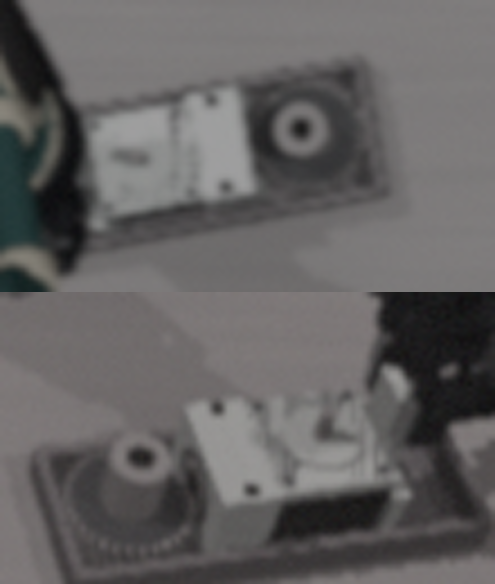

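The row looks square with no visible gaps: gear hub top ≈(206,213), block ≈(188,217), motor ≈(170,220), follower against the motor. The 33 N firm stop says it is tight, so I'm relieving the push and letting go.

Emit:
apply_moves --fingers '[0,0,0,0.5,1,1,1,1,1,1]' --travel '[[0.06,0,0],[0.06,0,0],[0.05,0,0],[0,0,0],[0,0,0],[0,0,0],[0,0,0],[0,0,-0.4],[0,0,-0.9],[0,0,-0.9]]' --rotation '[[0,0,0],[0,0,0],[0,0,0],[0,0,0],[0,0,0],[0,0,0],[0,0,0],[0,0,0],[0,0,0],[0,0,0]]'

```text
time: 32.75
tool_pos: [0.5471, 0.2597, 0.1732]
tcp_rot: [-1.995, -2.424, 0.006]
wrist_force: [0.8, -0.1, 0.0]
width: 0.999
grip_force: 0.0
```

Emit:
apply_moves --fingers '[1,1,1,1,1,1,1]' --travel '[[0.8,0,-0.5],[0.8,0,0],[0.8,0,0],[0.8,0,0],[0.5,0,0],[0,0,0],[0,0,0]]' --rotation '[[0,0,0],[0,0,0],[0,0,0],[0,0,0],[0,0,0],[0,0,0],[0,0,0]]'

```text
time: 33.45
tool_pos: [0.5123, 0.442, 0.1982]
tcp_rot: [1.994, 2.427, -0.002]
wrist_force: [-0.0, -0.0, 0.3]
width: 1.001
grip_force: 0.0
```

```bash
python3 - <<'E'
from h import *
plan(tray(.155,0,.06),YAW)
T=lambda p:((p-C)@[np.cos(YAW),np.sin(YAW)],(p-C)@[-np.sin(YAW),np.cos(YAW)]+.1)
F=box(.066,.008,.004,.0445)+box(.03,.008,.044,.086)
for n in("top","scene"):
    c=read_camera(n)
    for t,y in dict(gear=.032,bearing_block=.079,motor=.1225,follower=.155).items():
        P=tray(y,0,.03);m=mask(n,t,c,P)
        if m is not None:
            p,f=fit([(c,m)],F if t=="follower" else MOD[t],P[:2],(YAW,),z=0 if t=="follower" else .004);print(t,round(f,3),"yaw",round(p[2]-YAW,3),"tray",np.round(T(p[:2]),4))
    for r in tip_of(n,"follower_grip")[:1]: print("grip",r["p"],T(back(c,r["location"],.078)[0][:2]))
    for t in("tray_end",):
        for r in tip_of(n,t)[:1]: print(t,T(back(c,r["location"],.004)[0][:2]))
E
```

```text
t 33.5 pos [0.5123 0.442  0.1982] psi 0.195 w 1.001 grip 0.0 F [-0.  -0.   0.3] q5 0.48
  turn units(after: travel) 0.003 travel units [-3.748  0.025  2.763] tilt [-6.0e-04 -1.3e-03 -1.0e+00]
   top gear 0.8 [192.9, 201.5, 26.7, 27.0] d 2.0
gear 0.068 yaw 0.145 tray [-0.0026  0.0327]
   top bearing_block 0.69 [176.0, 206.1, 25.4, 26.1] d 2.4
bearing_block 0.079 yaw -0.006 tray [-0.002   0.0816]
   top motor 0.87 [158.3, 211.6, 24.5, 21.0] d 3.4
motor 0.198 yaw -0.083 tray [-0.0025  0.1244]
   top follower 0.42 [154.7, 215.4, 12.2, 24.2] d 5.0
follower 0.502 yaw 0.18 tray [-0.0055  0.1591]
grip 0.55 (np.float64(-0.008810177567352875), np.float64(0.15908432785681495))
tray_end (np.float64(-0.00653269986005065), np.float64(-0.0024997279458887356))
   scene gear 0.83 [348.2, 209.6, 27.1, 28.9] d 1.9
gear 0.126 yaw -0.075 tray [0.001  0.0321]
   scene bearing_block 0.62 [377.2, 202.0, 24.9, 34.1] d 5.8
bearing_block 0.156 yaw -0.038 tray [0.0005 0.0798]
   scene motor 0.81 [388.7, 203.2, 31.7, 30.9] d 1.8
motor 0.263 yaw -0.212 tray [0.0009 0.1278]
   scene follower 0.73 [416.1, 195.6, 11.2, 37.0] d 5.5
follower 0.579 yaw -0.27 tray [-0.0087  0.1684]
grip 0.66 (np.float64(-0.0011448299336084058), np.float64(0.15537437690629533))
tray_end (np.float64(0.0031720956891349156), np.float64(-7.193872761070141e-05))
```

```bash
python3 - <<'E'
from h import *
T=lambda p:np.array(((p-C)@[np.cos(YAW),np.sin(YAW)],(p-C)@[-np.sin(YAW),np.cos(YAW)]+.1))
for n in("top","scene"):
    c=read_camera(n)
    for lab,I,yy in(("init",cv2.imread(f"pics/{n}0.png"),.187),("now",c["image"][:,:,::-1],.155)):
        g=cv2.GaussianBlur(I.astype(np.float32).mean(2),(0,0),.6)
        # mean brightness profile along tray y over tab top (|x|<.012), z=.086
        for z,xs,nm in((.086,np.linspace(-.011,.011,15),"tab"),(.0445,np.r_[np.linspace(-.030,-.021,8),np.linspace(.021,.03,8)],"plate")):
            ys=np.arange(yy-.022,yy+.022,.001);b=[]
            for y in ys:
                uv=proj(c,[tray(y,x,z) for x in xs]).astype(np.float32);b.append(cv2.remap(g,uv[:,:1],uv[:,1:],cv2.INTER_LINEAR).mean())
            b=np.array(b);w=np.clip(b-(b.max()*.55+b.min()*.45),0,None);i=b.argmax();k=abs(ys-ys[i])<.009
            print(n,lab,nm,"centroid",round((ys[k]*w[k]).sum()/w[k].sum(),4),"peak",round(ys[i],4),b.round()[::3].astype(int))
E
```

```text
top init tab centroid 0.1835 peak 0.184 [ 80  84  89  91  99 119 133 126 102  83  78  79  79  79  79]
top init plate centroid 0.1831 peak 0.183 [ 76  75  75  79  92 113 126 116  87  64  67  76  79  82  92]
top now tab centroid 0.1372 peak 0.135 [137 138 132 117  99  99 119 132 121  91  67  59  56  52  48]
top now plate centroid 0.1365 peak 0.133 [118 112 108 105 102  99 101 101  92  77  64  60  59  61  68]
scene init tab centroid 0.1838 peak 0.183 [110 105 102  99 105 127 140 134 122 117 116 117 116 117 117]
scene init plate centroid 0.1829 peak 0.183 [ 99 100 100  99 105 124 134 122  99  95  99 100 102 108 121]
scene now tab centroid 0.1543 peak 0.154 [109 108 105 101  98 105 127 138 129 116 112 113 114 114 114]
scene now plate centroid 0.1366 peak 0.133 [119 117 114 113 110 104 101 105 100  89  84  82  81  83  89]
```

The follower started at about 0.0055 m and its tab is now 154 mm from tray_end, so the joint is about 0.035 m: tight and in range. Handing in.

```bash
python3 -c "
from workcell import *
print(finish_job())"
```

```text
the job is handed in; nothing more can be done
None
```

I packed the gear, bearing block and motor upright in one row with the block in the middle. I then slid the follower up tight (joint about 0.035 m by camera), let go and handed the job in at about 34 s; the hand-in returned no verdict.

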